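Wedge the rocking control box

ROBOT

A 6-joint arm with a two-finger parallel gripper is mounted at the origin on the work surface. World frame = base frame: x ahead of the robot, y to its left, z up, the work surface at z = 0. Lengths are in m, angles in rad, forces in N, time in s.
With the tool pointing down it reaches from about 0.375 to 0.75 m from the base axis. Payload 9 kg.
Tool frame: the origin (TCP) lies midway between the tips of the shut fingers; the grasp point (between the pads) lies 19 mm behind it; z points along the fingers, x is the direction in which the jaws open and shut, and the axes are right-handed (so a half turn about z gives the same grasp; the last joint's range is limited). The gripper opens to 85 mm and grips with 20 to 120 N. Pads are 22 mm wide; open, the fingers measure 114 mm over their backs; the gripper's body (76 mm by 85 mm) begins 54 mm behind the grasp point. The pads swing forward as they close: fully open they stand 13 mm farther back than shut.
Start: joints at [-1.355, 0.104, 0.097, 1.564, 0, 1.353], TCP at [0.252, -0.544, 0.231] pointing down, gripper open.
Joint ranges: [-2.99, 2.99], [-0.84, 1.86], [-1.1, 1.16], [-1.84, 2.11], [-1.51, 1.56], [-3.14, 3.14]. Speed limits (rad/s): [2.22, 2.22, 2.57, 3.14, 3.14, 3.14].

INTERFACE

Orientations are given as a unit quaternion [x, y, z, w].
In Python, from bench import arm gives the robot as it stands.
- The arm moves only by the tool arm_command, never from a script. Its argument "series" is a list of rows, each a list of 2 entries, a list of its own where there are three numbers: the shift along the tool's x, y, z in m, then the turn about the tool's z in units of 6 degrees (1.0 is 6 degrees). In form: [[[dx, dy, dz], twist], ...]. A call has 1 to 20 rows; each row is the pose to reach, as a shift and turn from the pose commanded when the call began, along the tool's axes at that moment; what a row does not reach only later rows make up. A row lasts 1/10 s, in which the tool goes at most 50 mm and 8.59 degrees, less where a joint would pass 70% of its speed; a pose out of reach is approached as far as the arm can. A call with a gripper value outside its range is refused whole. "fingers" is the finger opening in m, from 0 to 0.0854, set as the call begins (left out, the last holds). The fingers move at their own pace and stop on an object; "newtons" is the grip in N (left out, the last holds). Time passes only in rows, so rows that repeat a pose let the fingers close. It gives the time, the measured TCP pose, the force and the opening at its end, in the units of the state.
- arm.get_obs(): the state, without advancing time (a new reading comes with each control period).
- arm.camera(name): name is "scene" or "top" or "wrist"; returns a dict with "img" (480x640x3 uint8, red, green, blue), "range_z" (480x640 float32, m along the optical axis (not along the pixel's ray), 0 where there is no reading), "camera_matrix" (3x3 intrinsics, pixels), "k1" (the pictures are not rectified: a ray, as slopes to the right and down, at radius r is drawn at 1 + k1 r^2 times it, then the intrinsics apply), "xyz" and "orientation" of the camera in the world. Camera axes: x right, y down, z forward; pixel columns grow to the right and rows downward; lengths in m; the calibration is good to about 2 mm. A picture is of the moment at which its call begins.
- arm.hand_in(): hands the job in, once; it reports no verdict.
Trained networks look in a picture, given as the dict that the camera call returned (one of the last four; its "shot" number tells which), for a name from the list of things; names that differ only in an ending like _2 or _b are one class to them, and where a whole thing is asked for, a point or a joint stands for the part that bears it (a point fixed in the world has none). Each returns a list of dicts, best first, with "p" (0 to 1); they miss things now and then, are a little off and sometimes report something else, mostly with a low value. They report only what shows in the picture. A call takes as long as a camera call. They do not tell look-alikes from the thing itself.
- arm.recognise(name, picture): "location" ([column, row] in pixels, amid what is visible of it).
The state is a dict: "t": time; "qpos": joint angles; "joint_velocities": joint speeds; "effort": joint torques, N m; "position": TCP position; "tcp_rot": TCP orientation; "contact_force": force on the tool from outside, world axes, zero at the start; "torque": the same for the moment, N m; "opening": finger opening in m.
Only numpy, scipy, OpenCV 4.12 (cv2) and the standard library are available. Lean on these libraries where they do the work, as an engineer would, in place of code of your own. Each camera call takes 0.05 s, during which the arm holds its last target. There are 200 camera calls.

TASK

The lathe's control box rocks because the foot under one corner has lost its pad. Without picking anything up, push the wooden wedge, thin end first, under that bare foot until it is snug and the box no longer rocks; do not jack the box up, shove it away or disturb the other things. Then press down firmly with the fingertips on top of the box, right over that foot, to feel that it stays put, and finish while still holding that press (about 10 N), with the wedge left alone.

Things in the scene. Friction and masses are not known exactly. Their poses are not given: they have to be found in the camera images.
- control_box: cream steel control box, 180 mm (x) by 260 mm (y), underside 24 mm, flat top 109 mm above the bench; about 3 kg, loose. Origin: on the bench under its centre. Stands level on 30 mm wide domed rubber feet at (-70,-110), (-70,110), (70,110) mm; the bare fourth foot at (70,-110) hangs clear, so it rocks on the diagonal beside it. Dial and switch on the +x face, away from the robot.
- bare_foot (a point): point on the bench straight below the bare foot's centre; axes as the box. The foot is an upright steel cylinder 26 mm across; its flat end hangs 7 to 12 mm above the bench (varies, not told). The box's -y side face is 20 mm from the foot's centre.
- corner_top (a point): point on the box's flat top straight above the bare foot, 109 mm above the bench when level. Press here. Without the wedge 1 to 3 N here tips this corner down by the foot's whole gap; with the wedge snug it sinks less than 1.5 mm under 10 to 15 N.
- wedge: loose wooden wedge, 120 mm long (x), 60 mm wide, flat underneath, 24 mm high at the thick end (-x), sloping to 3 mm at the thin end (+x); 120 g. Origin: centre of underside. Lies -y of the box, thin end roughly towards the bare foot, 25 to 85 mm short of it. Slides with about 1 N; on meeting the foot resistance rises steeply: snug at 5 to 8 N, pushing with some 14 N or more shoves or jacks the box.
- wedge_thick_end (a point): middle of the wedge's upright thick end face (60 mm wide, 24 mm high), 12 mm above the bench; axes as the wedge, so the face looks along -x. Push here, towards the foot.
- chuck_key: bystander: steel T-shaped chuck key lying on the bench, 85 mm stem along its x, 112 mm bar along its y, 16 mm high; origin on the bench under the middle of the bar. Leave alone.
- bush: bystander: turned aluminium bush standing upright, 42 mm across, 42 mm high; origin at the centre of its underside. Leave alone.
- oil_bottle: bystander: grey plastic oil bottle standing upright, 52 mm across, 130 mm high; origin at the centre of its underside. Leave alone.
Things that resemble listed ones, but are neither listed nor needed, are in the scene too. What is meant by the wedge is not blue or turquoise, and is the smaller of those in its own colour.

How it is judged:
On the way:
1. the wedge lies under the bare foot, and the box is not yet being pressed (x of bare_foot in the frame of wedge between -0.055 and 0.055 m and y of bare_foot in the frame of wedge between -0.03 and 0.03 m and contact force between the fingers and control_box below 0.2 N), for 0.2 s.
At the end, for the whole second after the job is handed in: Wedge flat under the bare foot, bearing over 3 N, untouched by the robot; fingertips press the box with over 6 N within 45 mm of the point over that foot; that corner is then at most 2 mm below or 3 mm above its level 109 mm; box and wedge at rest, all through the last second (x of bare_foot in the frame of wedge between -0.055 and 0.055 m and y of bare_foot in the frame of wedge between -0.03 and 0.03 m and height (world z) of corner_top between 0.107 and 0.112 m and contact force between the fingers and control_box above 6 N and contact force between wedge and control_box above 3 N and horizontal distance between the grasp point and corner_top below 0.045 m and contact force between the fingers and wedge below 0.2 N and height (world z) of wedge below 0.006 m and linear speed of each of control_box, wedge below 0.01 m/s); the arm keeps its last pose, push and grip.
It fails at once if the wedge was lifted off the bench or stood on edge (height (world z) of wedge above 0.012 m or angle between wedge's own z axis and vertical above 0.35 rad).
It fails at once if the box was lifted or jacked up (height (world z) of control_box above 0.01 m or height (world z) of corner_top above 0.117 m).
It fails at once if the box was shoved more than 30 mm (distance of bare_foot from where it was at the start of the episode above 0.03 m).
It fails at once if a bystander was moved more than 20 mm (distance of any of chuck_key, bush, oil_bottle from where it was at the start of the episode above 0.02 m).
It also fails if it takes over 43 s, if anything falls off the work surface, if the arm or the gripper's body presses on something with over 40 N, if the wrist force passes 120 N, or if a joint passes its speed limit or range.

## Working session

There is one attempt and no reset: what is moved stays moved. The work goes in short steps, Python scripts to look and compute and a tool call to move; the robot and the scene stay as the last step left them, time stands still between calls to the robot, and variables do not carry over. Pictures are saved under pics/ and viewed, about 8 in all and at most 12, crops included, and the job is handed in when it is done.

Besides the shell and the picture viewer there is one more tool, called after "Request:" as name(argument=value, ...) on one line, values as JSON. arm_command: Moves the arm, as the interface text tells. Its arguments: {"type":"object","properties":{"series":{"type":"array","items":{"type":"array"}},"fingers":{"type":"number"},"newtons":{"type":"number"}},"required":["series"]}

```bash
mkdir -p pics; ls; cat > h.py <<'E'
import numpy as np, cv2
from scipy.spatial.transform import Rotation as R
from bench import arm
def world(c,pts,z=None):
    """pixels -> world; at depth, or on the plane z"""
    K=np.array(c['camera_matrix'],float);k=c['k1']
    p=np.asarray(pts,float).reshape(-1,2)
    s=cv2.undistortPoints(p[:,None],K,np.array([k,0,0,0],float))[:,0]
    d=np.c_[s,np.ones(len(s))]
    q=R.from_quat(c['orientation']) if np.size(c['orientation'])==4 else R.from_matrix(c['orientation'])
    w=q.apply(d);o=np.array(c['xyz'])
    if z is None:
        t=np.array([c['range_z'][int(round(v)),int(round(u))] for u,v in p])
    else: t=(z-o[2])/w[:,2]
    return o+w*t[:,None]
def pix(c,P):
    q=R.from_quat(c['orientation']);d=q.inv().apply(np.asarray(P,float).reshape(-1,3)-c['xyz'])
    s=d[:,:2]/d[:,2:];s=s*(1+c['k1']*(s**2).sum(1,keepdims=True))
    K=np.array(c['camera_matrix']);return s*[K[0,0],K[1,1]]+[K[0,2],K[1,2]]
def save(c,n): cv2.imwrite(f'pics/{n}.png',c['img'][:,:,::-1])
E
python3 - <<'E'
from h import *
for n in ['top','scene']:
    c=arm.camera(n);save(c,n+'1');print(n,c['xyz'],c['orientation'],c['k1'])
    for t in ['control_box','bare_foot','wedge','wedge_thick_end','chuck_key','bush','oil_bottle','corner_top']:
        for r in arm.recognise(t,c)[:4]:
            print(t,r['p'],r['location'],world(c,[r['location']]).round(3))
print(arm.get_obs())
E
```

```text
pics
top [ 0.37095749 -0.03303142  1.0444151 ] [-0.70240854  0.70786931 -0.04582561  0.05867958] -0.12227301257061955
control_box 0.81 [241.5, 240.0] [[0.503 0.128 0.111]]
bare_foot 0.64 [241.2, 239.1] [[0.505 0.128 0.109]]
wedge 0.85 [475.0, 204.6] [[ 0.585 -0.338  0.021]]
wedge 0.81 [383.2, 241.3] [[ 0.512 -0.147  0.012]]
wedge 0.65 [446.2, 348.5] [[ 0.294 -0.268  0.015]]
wedge 0.63 [384.5, 159.8] [[ 0.684 -0.154  0.015]]
wedge_thick_end 0.98 [481.3, 206.3] [[ 0.582 -0.351  0.021]]
wedge_thick_end 0.74 [448.4, 345.5] [[ 0.3   -0.272  0.019]]
wedge_thick_end 0.58 [386.2, 159.8] [[ 0.684 -0.157  0.014]]
wedge_thick_end 0.55 [383.5, 240.6] [[ 0.513 -0.147  0.015]]
chuck_key 0.71 [340.3, 312.5] [[ 0.368 -0.057  0.01 ]]
bush 0.84 [263.6, 170.3] [[0.659 0.098 0.031]]
oil_bottle 0.84 [206.4, 151.6] [[0.681 0.203 0.095]]
corner_top 0.59 [240.3, 238.4] [[0.506 0.13  0.109]]
corner_top 0.56 [262.9, 167.6] [[0.662 0.098 0.043]]
scene [1.22251023 0.20393533 0.71712747] [ 0.53203036  0.73112795 -0.34522304 -0.25142927] -0.06007880102617049
control_box 0.91 [399.0, 265.6] [[0.547 0.135 0.107]]
b
[... 621 characters left out ...]
0.722 0.209 0.08 ]]
{'t': 0.9, 'qpos': array([-1.35467381e+00,  1.04111845e-01,  9.72978294e-02,  1.56390749e+00,
       -2.59802634e-05,  1.35308981e+00]), 'joint_velocities': array([-0.00198928, -0.00106539, -0.00155204,  0.00100258,  0.00039644,
       -0.00258443]), 'effort': array([ 8.70640397e-04, -5.56761646e+01,  5.03767741e+01,  8.94731820e-04,
       -2.39919891e-04,  6.02000327e-06]), 'position': array([ 0.25221198, -0.54444279,  0.23132255]), 'tcp_rot': array([ 8.42718277e-01, -5.38354812e-01,  1.72381466e-05,  3.56508608e-05]), 'contact_force': array([ 0.44829821, -1.10235013, -0.54033248]), 'torque': array([-0.00563514,  0.04089386, -0.00476536]), 'opening': 0.0854423840623692}
```

View pics/top1.png

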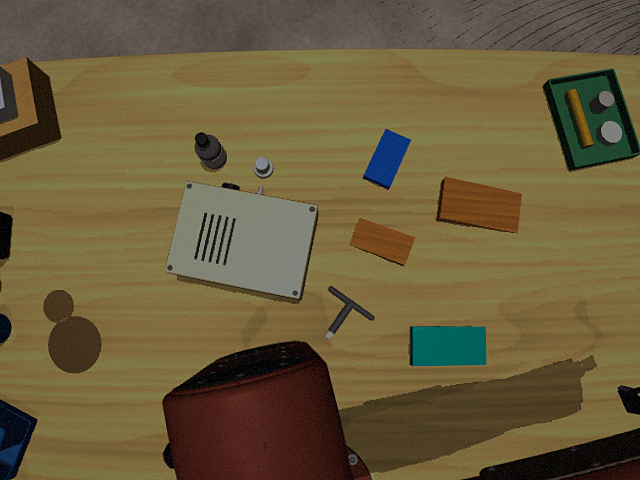

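View pics/scene1.png

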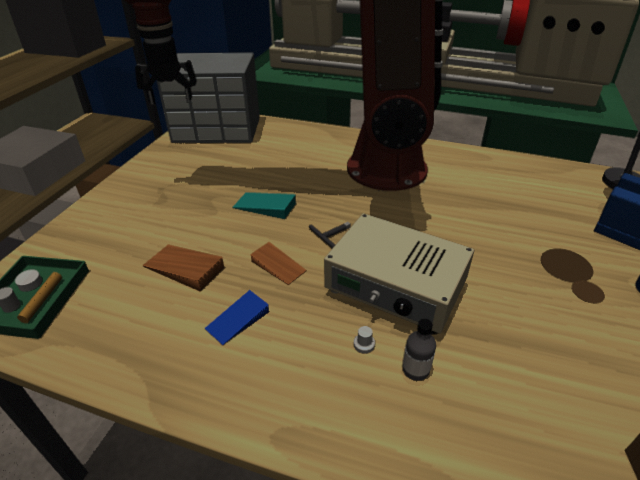

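The top view shows the box with its bare-foot corner at upper right, around (315,208). The smaller orange wedge is at (383,242), and the larger orange one at (479,205) is a look-alike. The chuck key is at (348,308). Next I'll measure the box and the wedge.

```bash
cat > meas.py <<'E'
from h import *
def cloud(c,u0,u1,v0,v1):
    g=np.stack(np.meshgrid(np.arange(u0,u1),np.arange(v0,v1)),-1).reshape(-1,2)
    return g,world(c,g)
def box(c,u0=130,u1=350,v0=150,v1=330):
    g,P=cloud(c,u0,u1,v0,v1);m=(P[:,2]>.1)&(P[:,2]<.118)
    M=np.zeros(c['range_z'].shape,np.uint8);M[g[m][:,1],g[m][:,0]]=1
    M=cv2.morphologyEx(M,cv2.MORPH_OPEN,np.ones((7,7)))
    k=M[g[:,1],g[:,0]]>0;Q=P[k&m]
    z=np.median(Q[:,2]); w=world(c,g[k],.109)[:,:2]
    (cx,cy),s,a=cv2.minAreaRect(w.astype(np.float32))
    b=cv2.boxPoints(((cx,cy),s,a));e=[b[1]-b[0],b[2]-b[1]];L=max(e,key=np.linalg.norm)
    if L[1]<0:L=-L
    yaw=np.arctan2(-L[0],L[1]);A=np.c_[Q[:,:2],np.ones(len(Q))];pl=np.linalg.lstsq(A,Q[:,2],rcond=None)[0]
    ctr=np.array([cx,cy]);Rm=np.array([[np.cos(yaw),-np.sin(yaw)],[np.sin(yaw),np.cos(yaw)]])
    f=ctr+Rm@[.07,-.11]
    print('box',ctr.round(4),np.round(s,4),'yaw',yaw.round(4),'foot',f.round(4),'z',z.round(4),'zcorner',(np.r_[f,1]@pl).round(4))
    return ctr,yaw,f
def wedge(c,u0,u1,v0,v1):
    g,P=cloud(c,u0,u1,v0,v1);I=cv2.cvtColor(c['img'],cv2.COLOR_RGB2HSV)
    h=I[g[:,1],g[:,0]];m=((h[:,0]<13)|(h[:,0]>172))&(h[:,1]>120)
    M=np.zeros(c['range_z'].shape,np.uint8);M[g[m][:,1],g[m][:,0]]=1
    n,l,st,ce=cv2.connectedComponentsWithStats(M);k=1+np.argmax(st[1:,4])
    v,u=np.nonzero(l==k);Q=world(c,np.c_[u,v]);Q=Q[(Q[:,2]>-.01)&(Q[:,2]<.04)]
    (cx,cy),s,a=cv2.minAreaRect(Q[:,:2].astype(np.float32))
    b=cv2.boxPoints(((cx,cy),s,a));e=[b[1]-b[0],b[2]-b[1]];L=max(e,key=np.linalg.norm);L=L/np.linalg.norm(L)
    t=(Q[:,:2]-[cx,cy])@L;sl=np.polyfit(t,Q[:,2],1)
    if sl[0]>0:L=-L
    print('wedge',round(cx,4),round(cy,4),np.round(s,4),'slope',sl.round(4),'thin dir',L.round(3),'yaw',np.arctan2(L[1],L[0]).round(4),'bbox',st[k])
    return np.array([cx,cy]),L
E
python3 - <<'E'
from meas import *
c=arm.camera('top')
ctr,yaw,f=box(c);w,L=wedge(c,340,425,205,275)
thick=w-.06*L;thin=w+.06*L
print('thick',thick,'thin',thin,'foot in wedge', (f-w)@L,(f-w)@[-L[1],L[0]])
for z in (.0,.024): print(pix(c,[[*thick,z],[*thin,z],[*f,.109]]).round(1).tolist())
E
```

```text
box [0.5067 0.1294] [0.2585 0.1805] yaw -0.2001 foot [0.5534 0.0077] z 0.109 zcorner 0.1084
wedge 0.479 -0.1479 [0.0171 0.0009] slope [-0.1747  0.0078] thin dir [0.385 0.923] yaw 1.1752 bbox [380 256   9   4  11]
thick [ 0.45586146 -0.20326366] thin [ 0.50210153 -0.09253041] foot in wedge 0.17223047367402472 -0.008716446626734944
[[410.7, 268.7], [356.6, 246.9], [305.8, 212.9]]
[[412.6, 267.7], [357.2, 245.4], [305.8, 212.9]]
```

```bash
python3 - <<'E'
from meas import *
c=arm.camera('top');I=cv2.cvtColor(c['img'],cv2.COLOR_RGB2HSV)
for u,v in [(383,241),(365,232),(400,255),(375,250),(330,240),(390,215),(383,270)]: print(u,v,np.median(I[v-2:v+3,u-2:u+3].reshape(-1,3),0))
s=open('meas.py').read().replace("((h[:,0]<13)|(h[:,0]>172))&(h[:,1]>120)","((h[:,0]<HM)|(h[:,0]>172))&(h[:,1]>120)").replace("v1):\n    g,P=cloud(c,u0,u1,v0,v1);I","v1,HM=16):\n    g,P=cloud(c,u0,u1,v0,v1);I")
open('meas.py','w').write(s)
import importlib,meas;importlib.reload(meas)
ctr,yaw,f=meas.box(c)
for HM in (15,16,17):
    w,L=meas.wedge(c,340,425,205,275,HM)
    print('foot in wedge', (f-w)@L,(f-w)@[-L[1],L[0]],'thick',w-.06*L)
E
```

```text
383 241 [ 15. 197. 111.]
365 232 [ 14. 193. 121.]
400 255 [ 14. 196. 120.]
375 250 [ 14. 196. 124.]
330 240 [ 22. 130. 131.]
390 215 [ 20. 131. 129.]
383 270 [ 24. 119. 131.]
box [0.5066 0.1295] [0.2586 0.1807] yaw -0.2 foot [0.5533 0.0078] z 0.109 zcorner 0.1084
wedge 0.513 -0.1432 [0.1195 0.0604] slope [-0.1695  0.0134] thin dir [0.382 0.924] yaw 1.1792 bbox [ 350  218   64   47 1111]
foot in wedge 0.15489377878567345 0.020299372404368826 thick [ 0.49008417 -0.19861481]
wedge 0.5132 -0.1432 [0.12   0.0609] slope [-0.1686  0.0133] thin dir [0.38  0.925] yaw 1.1808 bbox [ 350  218   65   47 1643]
foot in wedge 0.15485411312237343 0.020306485423465963 thick [ 0.49043534 -0.19868153]
wedge 0.5143 -0.1434 [0.1205 0.0632] slope [-0.168   0.0133] thin dir [0.381 0.925] yaw 1.18 bbox [ 349  218   66   47 1744]
foot in wedge 0.1546483506994526 0.02154410124826893 thick [ 0.49148544 -0.19891011]
```

```bash
cat >> h.py <<'E'
def rows(wps):
    """world waypoints (x,y,z,heading of push) -> tool-frame shifts and twist units; push is along -tool y"""
    o=arm.get_obs();q=R.from_quat(o['tcp_rot']);x=q.apply([1,0,0]);h0=np.arctan2(x[1],x[0])+np.pi/2
    for w in wps:
        d=q.inv().apply(np.array(w[:3])-o['position']);t=-((w[3]-h0+np.pi)%(2*np.pi)-np.pi)/np.radians(6)
        print('[[%.4f,%.4f,%.4f],%.2f],'%(*d,t),end=' ')
    print('\nnow',o['t'],o['position'].round(4),'heading',h0.round(4),'F',o['contact_force'].round(2),o['opening'])
E
python3 - <<'E'
from h import *
u=np.array([np.cos(1.18),np.sin(1.18)]);p=np.array([.490,-.199])-.056*u
rows([[*p,.20,1.18],[*p,.012,1.18]])
E
```

```text
[[-0.1755,-0.3199,0.0313],-7.13], [[-0.1755,-0.3199,0.2193],-7.13], 
now 1.0 [ 0.2522 -0.5445  0.2313] heading 0.4338 F [ 0.69 -0.13  1.  ] 0.08529862504916005
```

Request:
arm_command(series=[[[-0.1755,-0.32,0.031],-7.13],[[-0.1755,-0.32,0.031],-7.13],[[-0.1755,-0.32,0.031],-7.13],[[-0.1755,-0.32,0.031],-7.13],[[-0.1755,-0.32,0.031],-7.13],[[-0.1755,-0.32,0.031],-7.13],[[-0.1755,-0.32,0.031],-7.13],[[-0.1755,-0.32,0.031],-7.13],[[-0.1755,-0.32,0.031],-7.13],[[-0.1755,-0.32,0.031],-7.13],[[-0.1755,-0.32,0.08],-7.13],[[-0.1755,-0.32,0.12],-7.13],[[-0.1755,-0.32,0.12],-7.13],[[-0.1755,-0.32,0.12],-7.13]], fingers=0.025, newtons=40)

```text
t: 2.4
position: [0.4681, -0.2515, 0.112]
tcp_rot: [0.981, -0.195, -0.0, -0.0]
contact_force: [0.1, -0.2, 0.4]
opening: 0.0249
```

```bash
python3 - <<'E'
from meas import *
u=np.array([np.cos(1.18),np.sin(1.18)]);f0=np.array([.490,-.199]);p=f0-.056*u
rows([[*p,.012,1.18]])
c=arm.camera('wrist');save(c,'wrist1')
print(c['xyz'])
f=np.array([.553,.008]);n=np.array([-u[1],u[0]])
P=[[*(f0+.03*n),.024],[*(f0-.03*n),.024],[*(f0+.12*u+.03*n),.003],[*(f0+.12*u-.03*n),.003]]
print(pix(c,P).round(0).tolist())
E
```

```text
[[0.0003,-0.0009,0.1000],-0.01], 
now 2.4 [ 0.4681 -0.2515  0.112 ] heading 1.1789 F [ 0.13 -0.22  0.36] 0.02491368642100887
[ 0.49905934 -0.17660293  0.25476508]
[[271.0, 156.0], [368.0, 156.0], [268.0, -53.0], [370.0, -53.0]]
```

View pics/wrist1.png

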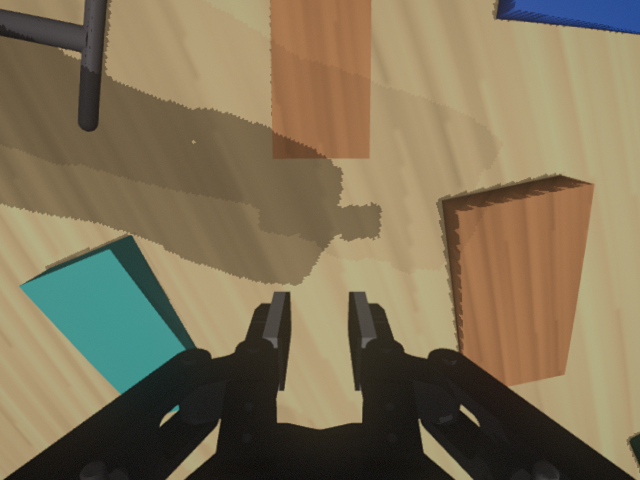

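The wedge's thick edge shows at (272–370,157), within 2 px of the predicted position, and the way down is clear. Next I'll descend and plan the push arc.

```bash
python3 - <<'E'
from h import *
h=1.18;th=.111;A=.07
w=[];p=np.array([.490,-.199]);u=np.array([np.cos(h),np.sin(h)])
w+=[[*(p-.056*u),.010,h],[*(p-.02*u),.010,h],[*(p-.012*u),.010,h]]
ds=.005;s=0
while s<.09-1e-9:
    s+=ds;hh=h+th*min(s-ds/2,A)/A;p=p+ds*np.array([np.cos(hh),np.sin(hh)])
    he=h+th*min(s,A)/A;w.append([*(p-.011*np.array([np.cos(he),np.sin(he)])),.010,he])
rows(w);print(p,he)
E
```

```text
[[-0.0010,-0.0012,0.1035],-0.01], [[-0.0011,-0.0372,0.1035],-0.01], [[-0.0011,-0.0452,0.1034],-0.01], [[-0.0010,-0.0512,0.1034],-0.08], [[-0.0010,-0.0562,0.1034],-0.16], [[-0.0010,-0.0612,0.1034],-0.23], [[-0.0011,-0.0662,0.1034],-0.31], [[-0.0012,-0.0712,0.1034],-0.39], [[-0.0013,-0.0762,0.1034],-0.46], [[-0.0015,-0.0812,0.1034],-0.54], [[-0.0017,-0.0862,0.1034],-0.61], [[-0.0019,-0.0911,0.1034],-0.69], [[-0.0022,-0.0961,0.1034],-0.76], [[-0.0026,-0.1011,0.1034],-0.84], [[-0.0029,-0.1061,0.1034],-0.92], [[-0.0034,-0.1111,0.1034],-0.99], [[-0.0038,-0.1161,0.1034],-1.07], [[-0.0044,-0.1210,0.1034],-1.07], [[-0.0049,-0.1260,0.1034],-1.07], [[-0.0055,-0.1310,0.1034],-1.07], [[-0.0060,-0.1360,0.1034],-1.07], 
now 2.45 [ 0.469  -0.2521  0.1135] heading 1.1792 F [0.12 0.41 0.06] 0.02484292854726841
[ 0.51854487 -0.11370962] 1.291
```

Request:
arm_command(series=[[[0,0,0.05],0],[[0,0,0.09],0],[[0,0,0.1],0],[[0,0,0.1],0],[[0,-0.02,0.1],0],[[0,-0.035,0.1],0],[[0,-0.043,0.1],0]])

```text
t: 3.15
position: [0.487, -0.211, 0.0139]
tcp_rot: [0.981, -0.193, 0.002, 0.001]
contact_force: [-2.7, -4.6, 1.7]
opening: 0.0252
```

Request:
arm_command(series=[[[0,-0.004,0],0],[[0,-0.008,0],-0.07],[[0,-0.013,0],-0.15],[[0,-0.018,0],-0.22],[[0,-0.023,0],-0.3],[[0,-0.028,0],-0.38],[[-0.0005,-0.033,0],-0.45],[[-0.0005,-0.038,0],-0.53],[[-0.0005,-0.043,0],-0.6],[[-0.001,-0.048,0],-0.68],[[-0.001,-0.053,0],-0.75],[[-0.0015,-0.058,0],-0.83],[[-0.002,-0.063,0],-0.91],[[-0.0025,-0.068,0],-0.98],[[-0.003,-0.073,0],-1.07],[[-0.0035,-0.078,0],-1.07],[[-0.004,-0.083,0],-1.07],[[-0.0045,-0.088,0],-1.07],[[-0.0045,-0.088,0],-1.07]])

```text
t: 5.05
position: [0.5146, -0.1272, 0.0113]
tcp_rot: [0.99, -0.138, 0.0, -0.0]
contact_force: [-0.5, -1.0, -0.9]
opening: 0.0247
```

```bash
python3 - <<'E'
from meas import *
c=arm.camera('top');save(c,'top2')
ctr,yaw,f=box(c)
for HM in (16,):
    w,L=wedge(c,305,420,190,280,HM)
    print('foot in wedge (if unoccluded)', (f-w)@L,(f-w)@[-L[1],L[0]])
o=arm.get_obs();x=R.from_quat(o['tcp_rot']).apply([1,0,0]);u=np.array([-x[1],x[0]]);pc=o['position'][:2]
F=np.array([.553,.008]);d=F-pc-.071*u
print('from tool: foot in wedge',d@u,d@[-u[1],u[0]],o['position'],o['contact_force'])
E
```

```text
box [0.5063 0.1294] [0.2584 0.1808] yaw -0.2026 foot [0.5527 0.0076] z 0.109 zcorner 0.1085
wedge 0.5421 -0.027 [0.0452 0.0602] slope [0.0182 0.0082] thin dir [-0.96   0.281] yaw 2.857 bbox [ 305  190  115   90 8702]
foot in wedge (if unoccluded) -0.0004723667547502676 -0.036186524827805
from tool: foot in wedge 0.06985661522946192 0.0002096618858424132 [ 0.51457647 -0.12751481  0.01129179] [ 0.15011637 -0.59491886 -0.73327262]
```

View pics/top2.png

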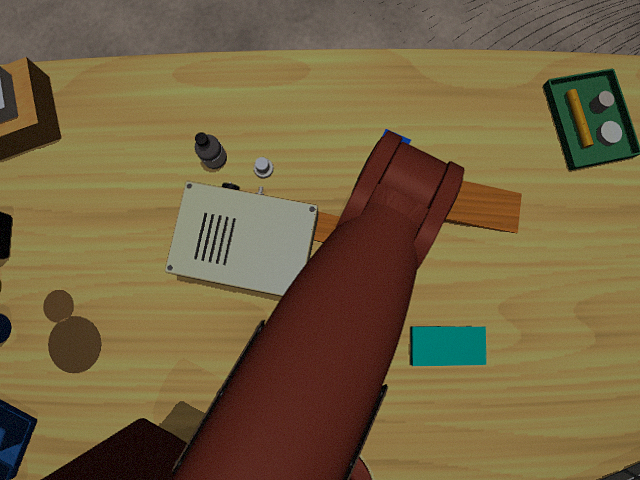

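The view shows the wedge's thin end going under the box's right edge at (325,225). Tool-based estimate of the foot in the wedge frame is about (0.070, 0.000). I'll push on in smaller steps.

Request:
arm_command(series=[[[0,-0.003,0],0],[[0,-0.006,0],0],[[0,-0.009,0],0],[[0,-0.012,0],0],[[0,-0.015,0],0],[[0,-0.017,0],0],[[0,-0.018,0],0],[[0,-0.018,0],0]])

```text
t: 5.9
position: [0.5195, -0.1104, 0.0113]
tcp_rot: [0.99, -0.139, 0.0, -0.0]
contact_force: [0.1, 0.1, -0.3]
opening: 0.0252
```

Request:
arm_command(series=[[[0,-0.001,0],0],[[0,-0.002,0],0],[[0,-0.003,0],0],[[0,-0.004,0],0],[[0,-0.004,0],0]])

```text
t: 6.4
position: [0.5206, -0.1066, 0.0113]
tcp_rot: [0.99, -0.139, 0.0, -0.0]
contact_force: [-0.7, -0.6, -0.9]
opening: 0.025
```

Request:
arm_command(series=[[[0,-0.001,0],0],[[0,-0.002,0],0],[[0,-0.003,0],0],[[0,-0.003,0],0]])

```text
t: 6.8
position: [0.5214, -0.1037, 0.0113]
tcp_rot: [0.99, -0.139, 0.0, -0.0]
contact_force: [-0.7, -0.6, 0.3]
opening: 0.0247
```

Request:
arm_command(series=[[[0,-0.001,0],0],[[0,-0.002,0],0],[[0,-0.003,0],0],[[0,-0.003,0],0]])

```text
t: 7.2
position: [0.5222, -0.1008, 0.0113]
tcp_rot: [0.99, -0.139, 0.0, -0.0]
contact_force: [-0.1, 0.3, 0.2]
opening: 0.0249
```

Request:
arm_command(series=[[[0,-0.001,0],0],[[0,-0.002,0],0],[[0,-0.003,0],0],[[0,-0.003,0],0]])

```text
t: 7.6
position: [0.5231, -0.0979, 0.0113]
tcp_rot: [0.99, -0.139, 0.0, -0.0]
contact_force: [-0.1, -0.9, 1.0]
opening: 0.0253
```

Request:
arm_command(series=[[[0,-0.001,0],0],[[0,-0.002,0],0],[[0,-0.002,0],0]])

```text
t: 7.9
position: [0.5236, -0.096, 0.0113]
tcp_rot: [0.99, -0.139, 0.0, -0.0]
contact_force: [0.3, -0.2, -0.8]
opening: 0.0248
```

Request:
arm_command(series=[[[0,-0.001,0],0],[[0,-0.002,0],0],[[0,-0.002,0],0]])

```text
t: 8.2
position: [0.5241, -0.094, 0.0113]
tcp_rot: [0.99, -0.139, -0.0, -0.0]
contact_force: [-0.3, -0.2, 0.4]
opening: 0.0248
```

Request:
arm_command(series=[[[0,-0.001,0],0],[[0,-0.002,0],0],[[0,-0.002,0],0]])

```text
t: 8.5
position: [0.5247, -0.0921, 0.0113]
tcp_rot: [0.99, -0.139, 0.0, -0.0]
contact_force: [-0.5, -0.7, 0.2]
opening: 0.0254
```

Request:
arm_command(series=[[[0,-0.001,0],0],[[0,-0.002,0],0],[[0,-0.002,0],0]])

```text
t: 8.8
position: [0.5252, -0.0902, 0.0113]
tcp_rot: [0.99, -0.139, 0.0, -0.0]
contact_force: [-0.3, -0.1, -0.5]
opening: 0.0253
```

Request:
arm_command(series=[[[0,-0.001,0],0],[[0,-0.002,0],0],[[0,-0.002,0],0]])

```text
t: 9.1
position: [0.5258, -0.0883, 0.0113]
tcp_rot: [0.99, -0.139, 0.0, -0.0]
contact_force: [0.7, 0.2, 0.1]
opening: 0.0253
```

```bash
python3 - <<'E'
from meas import *
c=arm.camera('wrist');save(c,'wrist2')
o=arm.get_obs();x=R.from_quat(o['tcp_rot']).apply([1,0,0]);u=np.array([-x[1],x[0]]);pc=o['position'][:2]
F=np.array([.553,.008]);d=F-pc-.071*u;n=np.array([-u[1],u[0]])
print('foot in wedge',d@u,d@n,o['contact_force'],pix(c,[[*(pc+.011*u+s*.03*n),.024] for s in (1,-1)]).round(0).tolist())
E
```

```text
foot in wedge 0.02907456200674364 0.00025976440879909007 [ 0.61889041 -0.22220188  0.1125911 ] [[243.0, 301.0], [395.0, 301.0]]
```

View pics/wrist2.png

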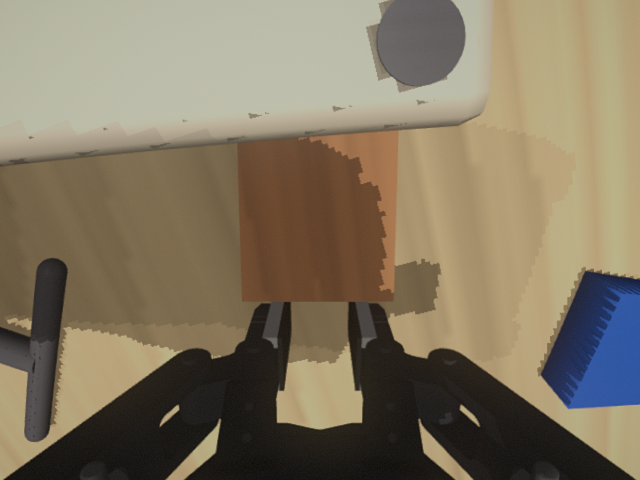

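The wedge's thick edge runs (243–395,300), right where the tool-based prediction puts it, with the wedge square on the fingers. The foot contact hasn't been felt yet, so I'll continue.

Request:
arm_command(series=[[[0,-0.001,0],0],[[0,-0.002,0],0],[[0,-0.002,0],0]])

```text
t: 9.45
position: [0.5263, -0.0866, 0.0113]
tcp_rot: [0.99, -0.139, 0.0, 0.0]
contact_force: [-1.2, -2.4, 0.2]
opening: 0.0247
```

Request:
arm_command(series=[[[0,-0.001,0],0],[[0,-0.002,0],0],[[0,-0.002,0],0]])

```text
t: 9.75
position: [0.5268, -0.0849, 0.0113]
tcp_rot: [0.99, -0.139, -0.0, 0.0]
contact_force: [-1.7, -5.0, -0.2]
opening: 0.0249
```

Request:
arm_command(series=[[[0,-0.001,0],0],[[0,-0.002,0],0],[[0,-0.002,0],0]])

```text
t: 10.05
position: [0.5272, -0.0835, 0.0113]
tcp_rot: [0.99, -0.139, -0.0, 0.001]
contact_force: [-2.8, -7.4, 0.2]
opening: 0.025
```

About 7.9 N along the push, so it's snug. I'll back off, rise, and close the fingers above the corner.

Request:
arm_command(series=[[[0,0.015,0],0],[[0,0.04,0],0],[[0,0.04,0],0],[[0,0.04,-0.05],0],[[0,0.04,-0.1],0],[[0,0.04,-0.14],0],[[0,0.04,-0.14],0]])

```text
t: 10.75
position: [0.5194, -0.1224, 0.1579]
tcp_rot: [0.99, -0.139, 0.005, 0.001]
contact_force: [0.5, 0.8, -1.1]
opening: 0.025
```

Request:
arm_command(series=[[[0,-0.03,0],0],[[0,-0.06,0],0],[[0,-0.09,0],0],[[0,-0.12,0],0],[[0,-0.134,0],0],[[0,-0.134,0],0],[[0,-0.134,0],0]], fingers=0)

```text
t: 11.45
position: [0.553, 0.0074, 0.1509]
tcp_rot: [0.99, -0.138, -0.0, 0.0]
contact_force: [-0.5, -0.5, -0.3]
opening: 0.0004
```

```bash
python3 - <<'E'
from meas import *
c=arm.camera('scene');save(c,'scene2')
g,P=cloud(c,280,520,180,360);m=(P[:,2]>.1)&(P[:,2]<.118)
M=np.zeros((480,640),np.uint8);M[g[m][:,1],g[m][:,0]]=1;M=cv2.morphologyEx(M,cv2.MORPH_OPEN,np.ones((7,7)))
Q=P[M[g[:,1],g[:,0]]>0];Q=Q[(Q[:,2]>.1)&(Q[:,2]<.118)]
(cx,cy),s,a=cv2.minAreaRect(Q[:,:2].astype(np.float32));print('scene box',cx,cy,s,a)
pl=np.linalg.lstsq(np.c_[Q[:,:2],np.ones(len(Q))],Q[:,2],rcond=None)[0]
for q in ([.553,.008],[.506,.13],[.46,.25]):print(q,np.r_[q,1]@pl)
# before-image unavailable in depth: top camera too
c=arm.camera('top');box(c)
rows([[.553,.008,.12,1.29]])
c=arm.camera('wrist');save(c,'wrist3');print(arm.get_obs()['position'])
E
```

```text
scene box 0.5087779760360718 0.12987959384918213 (0.2590154707431793, 0.1838119477033615) 78.35875701904297
[0.553, 0.008] 0.10784875038711123
[0.506, 0.13] 0.10794312823255202
[0.46, 0.25] 0.10803486288243795
box [0.5485 0.2348] [0.0354 0.1156] yaw 1.3623 foot [0.6707 0.2806] z 0.1094 zcorner 0.1074
[[-0.0004,-0.0012,0.0311],0.01], 
now 11.55 [0.553  0.0068 0.1511] heading 1.2916 F [-0.56 -0.    0.61] 0.00019594858460125807
[0.55305734 0.00674356 0.15115433]
```

View pics/scene2.png

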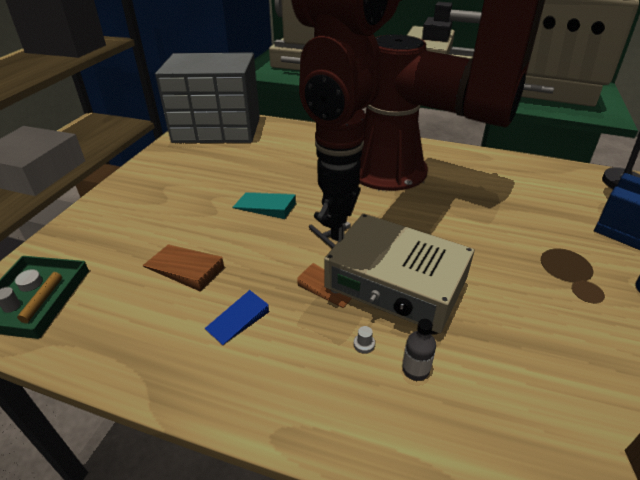

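The scene view shows the wedge running under the near-left box corner, (300,280) to (348,303). The box top is level, and the fingers are above the corner at (338,235). Now the press.

Request:
arm_command(series=[[[0,0,0.02],0],[[0,0,0.034],0],[[0,0,0.038],0],[[0,0,0.04],0],[[0,0,0.04],0]])

```text
t: 12.1
position: [0.5533, 0.0076, 0.1115]
tcp_rot: [0.99, -0.139, 0.0, 0.0]
contact_force: [0.2, -0.7, 0.2]
opening: -0.0003
```

Request:
arm_command(series=[[[0,0,0.001],0],[[0,0,0.002],0],[[0,0,0.002],0]])

```text
t: 12.4
position: [0.5534, 0.0077, 0.1095]
tcp_rot: [0.99, -0.139, 0.0, 0.0]
contact_force: [-0.8, 0.3, -0.2]
opening: 0.0001
```

Request:
arm_command(series=[[[0,0,0.001],0],[[0,0,0.001],0]])

```text
t: 12.6
position: [0.5535, 0.0077, 0.1088]
tcp_rot: [0.99, -0.139, 0.0, 0.0]
contact_force: [-0.8, -0.6, 3.3]
opening: -0.0001
```

Request:
arm_command(series=[[[0,0,0.001],0],[[0,0,0.001],0]])

```text
t: 12.8
position: [0.5536, 0.0076, 0.1086]
tcp_rot: [0.99, -0.139, 0.001, 0.0]
contact_force: [-3.9, 0.8, 9.1]
opening: -0.0001
```

Request:
arm_command(series=[[[0,0,0.001],0],[[0,0,0.001],0],[[0,0,0.001],0]])

```text
t: 13.1
position: [0.5538, 0.0076, 0.1084]
tcp_rot: [0.99, -0.139, 0.001, 0.0]
contact_force: [-5.8, 0.6, 16.9]
opening: 0.0003
```

It stays put at 16.9 N, with only about 0.4 mm of sink. I'll ease back to about 11 N and check that it holds.

Request:
arm_command(series=[[[0,0,-0.0007],0],[[0,0,-0.0007],0],[[0,0,-0.0007],0],[[0,0,-0.0007],0],[[0,0,-0.0007],0]])

```text
t: 13.6
position: [0.5536, 0.0076, 0.1085]
tcp_rot: [0.99, -0.139, 0.001, 0.0]
contact_force: [-3.7, 0.2, 11.8]
opening: -0.0001
```

```bash
python3 - <<'E'
from meas import *
for i in range(3):
    c=arm.camera('scene');o=arm.get_obs();print(o['t'],o['position'].round(4),o['contact_force'].round(1))
g,P=cloud(c,280,520,180,360);m=(P[:,2]>.1)&(P[:,2]<.118)
M=np.zeros((480,640),np.uint8);M[g[m][:,1],g[m][:,0]]=1;M=cv2.morphologyEx(M,cv2.MORPH_OPEN,np.ones((7,7)))
Q=P[(M[g[:,1],g[:,0]]>0)&m];(cx,cy),s,a=cv2.minAreaRect(Q[:,:2].astype(np.float32));print('box',cx,cy,s,a)
pl=np.linalg.lstsq(np.c_[Q[:,:2],np.ones(len(Q))],Q[:,2],rcond=None)[0]
for q in ([.553,.008],[.46,.25]):print(q,np.r_[q,1]@pl)
for n in ['bush','oil_bottle','chuck_key']:
    r=arm.recognise(n,c)
    if r: print(n,r[0]['p'],world(c,[r[0]['location']]).round(3))
E
```

```text
13.65 [0.5537 0.0076 0.1085] [-4.5  0.8 11.5]
13.7 [0.5537 0.0076 0.1085] [-4.   0.5 11.3]
13.75 [0.5537 0.0076 0.1085] [-4.2 -0.  12.8]
box 0.5093101859092712 0.12999841570854187 (0.2582542896270752, 0.1843891590833664) 78.56158447265625
[0.553, 0.008] 0.10763899776022356
[0.46, 0.25] 0.10814025150405107
bush 0.65 [[0.686 0.103 0.033]]
oil_bottle 0.68 [[0.724 0.206 0.081]]
chuck_key 0.48 [[ 0.366 -0.112  0.011]]
```

```bash
python3 -c "
from bench import arm
print(arm.hand_in())
o=arm.get_obs();print(o['t'],o['position'],o['contact_force'])"
```

```text
the job is handed in; nothing more can be done
None
the job is handed in; nothing more can be done
```

I pushed the small orange wedge, thin end first, under the bare foot until it was snug at about 8 N. I then backed off, closed the fingers and pressed on the box top over that foot. I handed the job in at about 13.8 s, still pressing; no verdict was given.

**Last checks:**
- **Press:** it held steady at 11–13 N. A test press to 17 N sank the corner only about 0.4 mm after contact. I saw no rocking.
- **Box:** the corner read 108.5 mm at the fingertips. The scene camera gave 107.6 mm, but it also read about 1 mm low over the rest of the box top. The box had moved less than 1 mm in that camera since the wedge was set; against the earlier top view it differs by 2–3 mm, which is close to camera error.
- **Wedge:** by the arm's position, the foot sits about 25 mm towards the thin end from the wedge's middle and is centred sideways. I didn't take a separate picture of the wedge after letting go to measure this.
- **Bush and oil bottle:** both were within about 3 mm of where they started.
- **Chuck key (check disagreed):** the last reading was about 55 mm from the first. The box and arm partly hid it and the network's confidence was low (0.48), so I put the difference down to that. No touch was planned or felt, but I didn't confirm its position.

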